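# True up a frame corner with a hand-held square

### The job

Pick up the aluminium corner square from the notebook by its black grip and, just above the plywood board, press it into the inside corner of the little wooden frame until both sides lie flush along it without gaps, easing the loose side out square; hold it there for about a second with a steady push of roughly 10 N on each side at once, never near twice that. Then lay the square flat on the notebook again and let go. Touch the frame only with the square and do not disturb the things around.

Things in the scene. Friction and masses are not known exactly. Their poses are not given: they have to be found in the camera images.
- square_grip (a point): Centre of the black grip of the loose aluminium corner square (150 g as drawn), 45 mm above its flat underside. The grip is an upright fin 40 mm long (along x), 12 mm thick (along y), its top 62 mm above the underside; the metal below it is at most 14 mm tall. x, y, z are the square's axes (z up). It starts with its corner away from the robot and to the left (+x +y).
- square_corner (a point): Point where the square's two outer working faces would meet, 38 mm in x and 38 mm in y from the grip, 7 mm above the underside; axes as the grip's. Two legs 14 mm wide and 14 mm tall: one has its outer face on the plane x = 0 of this point, the other on y = 0, each from 12 to 100 mm back from here (to -y, to -x). The tip itself is cut away. A diagonal brace joins the leg ends.
- frame: Plywood board, 188 x 188 x 8 mm, fast to the table, with two wooden sides 12 mm thick on it, tops 30 mm above the table, that form the corner. Origin: nominal inside corner at table level; the board reaches from -160 to +28 mm in x and y. The inside is the quarter x < 0, y < 0, where the square goes with its own x and y axes along the frame's.
- fixed_line (a point): Nominal middle of the inner face of the fixed side (darker wood, 165 mm long), 19 mm above the table, axes as the frame's; the face is upright and parallel to y, looking to -x. The side was set by eye: it really stands up to 8 mm to +x or -x of this point, which no reading tells, so find it by touch or sight. It does not give. Friction on both sides is about 0.3.
- swing_side (a joint): Angle of the loose side about its screw: 0 is square to the fixed side; positive means its free end leans inward (to -y of the frame). It starts 0.07 to 0.15 rad inward, turns stiffly (0.2 N m, some 3 N at the end of the square's leg) and stays where it is left.
- notebook: Brown notebook lying flat, fixed, 208 mm (x) by 146 mm (y), top 10 mm above the table; origin under its centre. The square starts on it and goes back on it.
- glue_bottle: White glue bottle with green cap, 30 mm wide, 61 mm tall, standing; origin under its centre. Bystander.
- sanding_block: Brown sanding block 28 x 70 x 16 mm; origin under its centre. Bystander.
- mask_tape: Roll of tape lying flat, 68 mm across, 18 mm tall; origin under its centre. Bystander.
- swing_line (a point): Nominal inner face of the loose side (lighter wood, 139 mm long) where an upright brass screw holds it, 30 mm from the corner; axes as the frame's. Set by eye too: screw and side stand up to 7 mm to +y or -y of this. The side turns about the screw (6 mm behind its face, from where it reaches 118 mm to -x, 21 mm to +x). Once flush it comes up hard: the square's leg bears on both sides of the screw.

How it is judged:
On the way:
1. square pressed flush: over 5 N on each side at once for 0.4 s, loose side within 0.02 rad of square, square parallel to the frame within 0.05 rad and level within 0.08 rad (contact force between square and fixed_side_c0 above 5 N and contact force between square and swing_side_c0 above 5 N and angle between the x axis of square_grip and the x axis of frame, either way round below 0.05 rad and angle between square_grip's own z axis and vertical below 0.08 rad and value of joint swing_side between -0.02 and 0.02 rad), for 0.4 s.
At the end, for the whole second after the job is handed in: The loose side stands within 0.025 rad of square; the square lies at rest, flat (within 0.05 rad) on the notebook, its grip within 75 mm (along x) and 50 mm (along y) of the notebook's middle (value of joint swing_side between -0.025 and 0.025 rad and x of square_grip in the frame of notebook between -0.075 and 0.075 m and y of square_grip in the frame of notebook between -0.05 and 0.05 m and height (world z) of square_grip between 0.05 and 0.06 m and angle between square_grip's own z axis and vertical below 0.05 rad and linear speed of square below 0.02 m/s); the robot touches nothing.
It fails at once if the square pushes on the fixed side with more than 18 N (contact force between square and fixed_side_c0 above 18 N).
It fails at once if the square pushes on the loose side with more than 18 N (contact force between square and swing_side_c0 above 18 N).
It fails at once if the loose side is pushed outward past square by more than 0.05 rad (value of joint swing_side below -0.05 rad).
It fails at once if the robot itself touches the frame (contact force between any of the fingers, the arm and frame above 1 N).
It fails at once if a bystander is moved by more than 15 mm (distance of any of glue_bottle, sanding_block, mask_tape from where it was at the start of the episode above 0.015 m).
It also fails if it takes over 72 s, if anything falls off the work surface, if the arm or the gripper's body presses on something with over 40 N, if the wrist force passes 120 N, or if a joint passes its speed limit or range.

### The arm

A 6-joint arm with a two-finger parallel gripper is mounted at the origin on a cart in front of the work surface, level with it; the furniture and walls round the work are solid. World frame = base frame: x ahead of the robot, y to its left, z up, the work surface at z = 0. Lengths are in m, angles in rad, forces in N, time in s.
With the tool pointing down it reaches from about 0.375 to 0.975 m from the base axis. Payload 3.8 kg.
Tool frame: the origin (TCP) lies at the very end of the fingers, on their centre line; the grasp point (between the pads) lies 19 mm behind it; z points along the fingers, y is the direction in which the jaws open and shut (so a half turn about z gives the same grasp; the last joint's range is limited). The gripper opens to 85 mm and grips with 20 to 120 N. Pads are 22 mm wide; open, the fingers measure 114 mm over their backs; the gripper's body (76 mm by 85 mm) begins 54 mm behind the grasp point. The pads swing forward as they close: fully open they stand 13 mm farther back than shut.
Start: joints at [-1.205, 0.264, 1.604, -0, 1.274, -0.037], TCP at [0.265, -0.621, 0.231] pointing down, gripper open.
Joint ranges: [-2.63, 2.63], [-0.94, 2.18], [0.31, 2.57], [-1.31, 4.45], [0, 2.66], [-2.55, 2.55]. Speed limits (rad/s): [2.57, 2.57, 3.14, 3.14, 3.14, 3.14].

### API

Orientations are given as a rotation vector (axis times angle).
In Python, from workcell import bot, viewer gives the robot as it stands.
- The arm moves only by the tool jog_arm, never from a script. Its argument "motion" is a list of rows, each an object of numbers: "dx", "dy", "dz": the shift along the world's x, y, z in cm; "turn": the turn about the world's z in rad. A call has 1 to 12 rows; each row shifts and turns the commanded pose from where the row before left it; what a row does not reach is not made up. A row lasts 1/12 s, in which the tool goes at most 41.7 mm and 7.16 degrees, less where a joint would pass 70% of its speed; a pose out of reach is approached as far as the arm can. A call is refused whole if a number of a shift passes 4.17 or a number of a turn 0.125, either way. A call with a gripper value outside its range is refused whole. "fingers" is the finger opening in cm, from 0 to 8.54, set as the call begins (left out, the last holds). The fingers move at their own pace and stop on an object; "grip_force" is the grip in N (left out, the last holds). Time passes only in rows, so rows that do not move let the fingers close. It gives the time, the measured TCP pose, the force and the opening at its end, in the units of the state.
- bot.read_state(): the state, without advancing time (a new reading comes with each control period).
- viewer.read_camera(name): name is "scene" or "top"; returns (picture, depth): 480x640x3 uint8, red, green, blue; 480x640 float32, m along the optical axis (not along the pixel's ray), 0 where there is no reading.
- viewer.camera_info(name): a dict with "vertical_fov" (degrees; the focal length in pixels is half the picture's height over the tangent of half this angle, whatever the lens; pixels are square), "cx", "cy" (the principal point, pixels), "R" (3x3) and "t" (3): a world point X has camera coordinates R X + t. Camera axes: x right, y down, z forward; pixel columns grow to the right and rows downward; lengths in m; the calibration is good to about 2 mm. A picture is of the moment at which its call begins. camera_info takes no time and is no camera call.
- bot.finish_job(): hands the job in, once; it reports no verdict.
The state is a dict: "time": time; "q": joint angles; "joint_vel": joint speeds; "joint_torque": joint torques, N m; "tool_pos": TCP position; "tcp_rot": TCP orientation; "wrist_force": force on the tool from outside, world axes, zero at the start; "torque": the same for the moment, N m; "width": opening from 0.0 (shut) to 1.0 (fully open).
Only numpy, scipy, OpenCV 4.12 (cv2) and the standard library are available. Lean on these libraries where they do the work, as an engineer would, in place of code of your own. Each camera call takes 0.05 s, during which the arm holds its last target. There are 200 camera calls.

## Working session

There is one attempt and no reset: what is moved stays moved. The work goes in short steps, Python scripts to look and compute and a tool call to move; the robot and the scene stay as the last step left them, time stands still between calls to the robot, and variables do not carry over. Pictures are saved under pics/ and viewed, about 8 in all and at most 12, crops included, and the job is handed in when it is done.

Besides the shell and the picture viewer there is one more tool, called after "Emit:" by a JSON object that holds its "fn" and its "kwargs", one argument or row to a line. jog_arm: Moves the arm, as the interface text tells. Its arguments: {"type":"object","properties":{"motion":{"type":"array"},"fingers":{"type":"number"},"grip_force":{"type":"number"}},"required":["motion"]}

```bash
mkdir -p pics; cat > h.py <<'E'
import numpy as np,cv2
from workcell import bot,viewer
def cam(n):
    i=viewer.camera_info(n);f=240/np.tan(np.radians(i["vertical_fov"])/2)
    return f,i["cx"],i["cy"],np.array(i["R"]),np.array(i["t"])
def atz(n,u,v,z):
    f,cx,cy,R,t=cam(n);c=-R.T@t;d=R.T@np.array([(u-cx)/f,(v-cy)/f,1]);return c+d*(z-c[2])/d[2]
def proj(n,X):
    f,cx,cy,R,t=cam(n);p=R@np.array(X)+t;return f*p[0]/p[2]+cx,f*p[1]/p[2]+cy
def shot(n,name):
    im,d=viewer.read_camera(n);np.save(f"/tmp/{name}.npy",d);cv2.imwrite(f"pics/{name}.png",im[:,:,::-1]);return im,d
E
python3 - <<'E'
from h import *
for n in("top","scene"):
    shot(n,n+"0");print(n,viewer.camera_info(n))
print(bot.read_state())
E
```

```text
top {'vertical_fov': 52.15082207366424, 'cx': 317.92242937420616, 'cy': 248.14197456167506, 'R': array([[-0.0265276 , -0.99962751,  0.00641293],
       [-0.99564765,  0.02584755, -0.08954144],
       [ 0.08934233, -0.00876033, -0.99596245]]), 't': array([0.02765101, 0.55022181, 0.97850947])}
scene {'vertical_fov': 44.07912429747929, 'cx': 330.3095725450255, 'cy': 239.5429463609279, 'R': array([[-0.78329989, -0.62159736,  0.00761551],
       [-0.39334066,  0.48610363, -0.7803758 ],
       [ 0.48137761, -0.61426377, -0.62526443]]), 't': array([0.43825161, 0.27526646, 0.91614962])}
{'time': 0.1, 'q': array([-1.20490352e+00,  2.64683724e-01,  1.60528386e+00, -8.25687267e-06,
        1.27369991e+00, -3.68960032e-02]), 'joint_vel': array([ 1.18880570e-03, -3.97887120e-05, -1.46272550e-03, -1.17351029e-03,
       -1.08727859e-04,  8.30033759e-05]), 'joint_torque': array([ 2.94313695e-04, -5.16708112e+01, -3.68589842e+01, -4.86764361e-05,
        6.24843640e-03,  1.67020607e-05]), 'tool_pos': array([ 0.26434393, -0.62034322,  0.23005747]), 'tcp_rot': array([-3.07609166e+00, -6.28025368e-01,  5.45585587e-04]), 'wrist_force': array([ 0.36438266, -0.19741825, -0.13698437]), 'torque': array([ 0.02352648, -0.01175124,  0.00583956]), 'width': 1.0001014245741346}
```

View pics/top0.png

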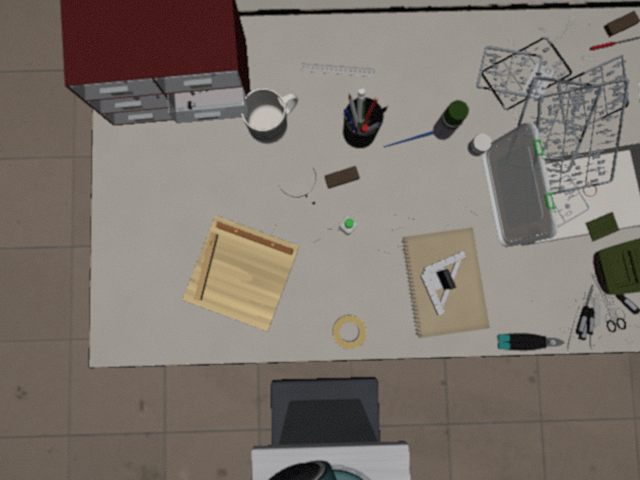

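View pics/scene0.png

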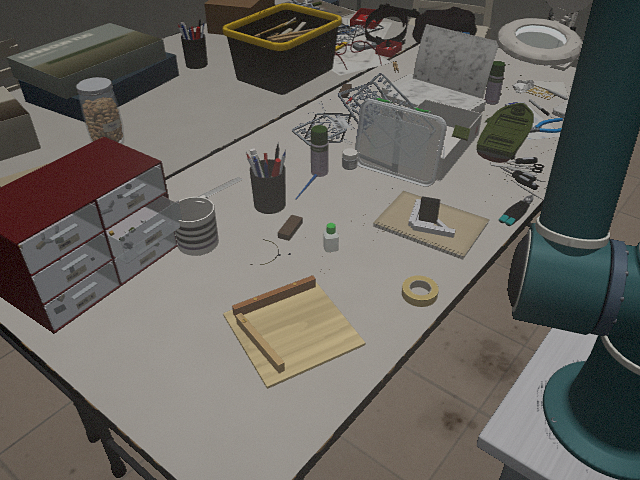

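The frame is at about (243,272) in the top view, with the dark fixed side up and the loose side left. The notebook with the square is at about (447,282). I'll enlarge both.

```bash
python3 - <<'E'
import cv2,numpy as np
im=cv2.imread("pics/top0.png")
a=cv2.resize(im[210:340,178:308],(598,598),interpolation=cv2.INTER_CUBIC)
cv2.imwrite("pics/c1.png",a)
cv2.imwrite("pics/c2.png",cv2.resize(im[222:342,398:494],(480*1,600),interpolation=cv2.INTER_CUBIC))
E
```

```text
(no output)
```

View pics/c1.png

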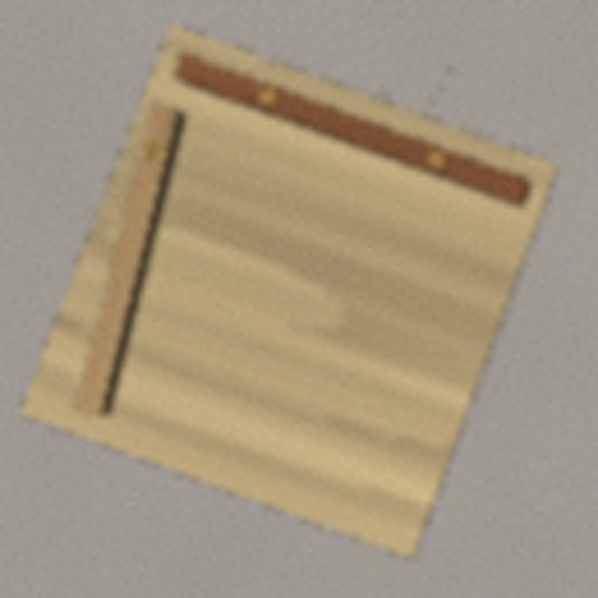

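View pics/c2.png

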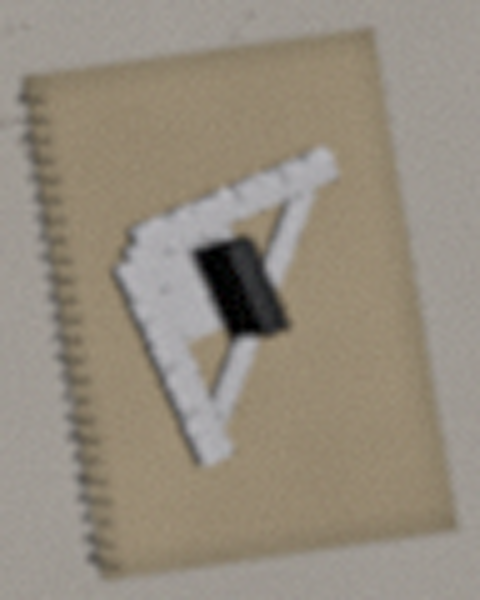

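```bash
python3 - <<'E'
from h import *
def P(x,y,s,u0,v0,z): return atz("top",(x+.5)/s-.5+u0,(y+.5)/s-.5+v0,z)
a=lambda x,y,z:P(x,y,4.6,178,210,z)
b=lambda x,y,z:P(x,y,5,398,222,z)
f,cx,cy,R,t=cam("top");print("campos",-R.T@t)
def fit(obj,pts):  # 2D rigid
    o=np.array(obj);p=np.array(pts)[:,:2];oc,pc=o.mean(0),p.mean(0)
    H=(o-oc).T@(p-pc);th=np.arctan2(H[0,1]-H[1,0],H[0,0]+H[1,1])
    M=np.array([[np.cos(th),-np.sin(th)],[np.sin(th),np.cos(th)]]);T=pc-M@oc
    print("res mm",np.round(1e3*((o@M.T+T)-p),1).tolist());return th,M,T
th,M,T=fit([(.028,.028),(.028,-.16),(-.16,-.16),(-.16,.028)],[a(170,25,.008),a(553,162,.008),a(412,556,.008),a(22,410,.008)])
print("frame",th,T)
fr=lambda X:np.round(1e3*M.T@(X[:2]-T),1)
print("fixed inner top",fr(a(178,77,.03)),fr(a(522,204,.03)),"outer",fr(a(183,53,.03)),fr(a(528,180,.03)))
print("swing in top",fr(a(176,112,.03)),fr(a(100,412,.03)),"bot",fr(a(184,115,.008)),fr(a(110,412,.008)),"screw",fr(a(152,151,.03)))
n,N,NT=fit([(.104,.073),(.104,-.073),(-.104,-.073),(-.104,.073)],[b(27,78,.01),b(373,30,.01),b(455,527,.01),b(103,577,.01)])
print("notebook",n,NT)
p=[b(118,270,.024),b(200,465,.024),b(135,232,.024),b(325,148,.024)];z=.024
s,S,ST=fit([(-.012,0),(-.1,0),(0,-.012),(0,-.1)],p)
g=S@[-.038,-.038]+ST;print("square",s,ST,"grip",g,"in nb",N.T@(g-NT))
gz=[b(195,250,.072),b(233,239,.072),b(240,335,.072)];print("fin top pts in sq",[np.round(1e3*S.T@(q[:2]-ST),1) for q in gz])
q=bot.read_state();from scipy.spatial.transform import Rotation as Ro
print(Ro.from_rotvec(q["tcp_rot"]).as_matrix())
D=np.load("/tmp/top0.npy")
for nm,u,v in [("bottle",348,223),("tape",349,331),("block",342,177)]: print(nm,atz("top",u,v,.03))
import json;json.dump(dict(th=th,T=T.tolist(),n=n,NT=NT.tolist()),open("f.json","w"))
E
```

```text
campos [0.46113825 0.02199089 1.02364902]
res mm [[1.6, 0.7], [0.2, -2.0], [-0.5, -0.3], [-1.3, 1.7]]
frame -0.37241503948720556 [0.59257155 0.21186282]
fixed inner top [4.5 9.7] [   3.2 -153.1] outer [15.3 11.4] [  14.1 -152. ]
swing in top [-10.4   5. ] [-145.2  -10.9] bot [-9.5  6.2] [-145.7  -10.4] screw [-30.2   8.7]
res mm [[0.6, 0.0], [0.2, 0.3], [-0.5, -0.0], [-0.2, -0.3]]
notebook 0.10973788025795632 [ 0.47554839 -0.24851276]
res mm [[0.8, 0.7], [-1.7, -1.0], [1.0, 1.5], [-0.0, -1.2]]
square 0.3648470398899957 [ 0.50113675 -0.19081392] grip [ 0.47919662 -0.23987134] in nb [0.00457267 0.0081899 ]
fin top pts in sq [array([-14.8, -21. ]), array([-16.5, -36.4]), array([-51.6, -23.9])]
[[ 9.19970476e-01  3.91986940e-01 -7.49714771e-04]
 [ 3.91987651e-01 -9.19968445e-01  1.93466923e-03]
 [ 6.86511409e-05 -2.07371751e-03 -9.99997847e-01]]
bottle [ 0.60026923 -0.04959256  0.03      ]
tape [ 0.38194409 -0.04460477  0.03      ]
block [ 0.69620618 -0.04028383  0.03      ]
```

```bash
python3 - <<'E'
from h import *
im=cv2.imread("pics/top0.png");S=cv2.cvtColor(im,cv2.COLOR_BGR2HSV)[:,:,1]
m=(cv2.GaussianBlur(cv2.resize(S,None,fx=4,fy=4,interpolation=cv2.INTER_CUBIC),(0,0),3)>45).astype(np.uint8)
w=np.zeros_like(m);w[205*4:340*4,175*4:310*4]=m[205*4:340*4,175*4:310*4]
c=max(cv2.findContours(w,0,1)[0],key=cv2.contourArea)[:,0,:]
P=np.array([atz("top",(x+.5)/4-.5,(y+.5)/4-.5,.008)[:2] for x,y in c])
th=-.3724;T=np.array([.5926,.2119])
M=lambda a:np.array([[np.cos(a),-np.sin(a)],[np.sin(a),np.cos(a)]])
L=(P-T)@M(th);
for k,(ax,val) in {"x+":(0,.028),"x-":(0,-.16),"y+":(1,.028),"y-":(1,-.16)}.items():
    o=1-ax;s=L[(abs(L[:,ax]-val)<.008)&(L[:,o]>-.148)&(L[:,o]<.016)]
    p=np.polyfit(s[:,o],s[:,ax],1);print(k,len(s),"off mm",1e3*(np.polyval(p,-.066)-val),"yaw",th+(p[0] if ax else -p[0]))
D=np.load("/tmp/top0.npy");f,cx,cy,R,t=cam("top")
v,u=np.mgrid[222:342,398:494];d=D[222:342,398:494]
X=np.stack([(u-cx)/f*d,(v-cy)/f*d,d],-1)@R if 0 else (np.stack([(u-cx)/f*d,(v-cy)/f*d,d],-1)-t)@R
q=X[(X[...,2]>.060)&(X[...,2]<.09)];print("fin top",len(q),q.mean(0),cv2.minAreaRect((q[:,:2]*1e3).astype(np.float32)))
nb=X[(X[...,2]<.02)&(X[...,2]>0)];print(np.median(nb[:,2]))
E
```

```text
x+ 294 off mm -0.47234570103010104 yaw -0.37868059250349495
x- 299 off mm -0.6468702031290352 yaw -0.3773428772522187
y+ 297 off mm -0.5231619044677206 yaw -0.3775336655717214
y- 300 off mm -0.8455904080532095 yaw -0.37739029983855743
fin top 155 [ 0.47891222 -0.23761857  0.07084435] ((479.36187744140625, -238.20005798339844), (39.50719451904297, 13.071167945861816), 22.34026527404785)
0.010388116824472776
```

Emit:
{"fn": "jog_arm", "kwargs": {
  "motion": [
    {"dx":2.1,"dy":3.8,"turn":-0.038},
    {"dx":2.1,"dy":3.8},
    {"dx":2.1,"dy":3.8},
    {"dx":2.1,"dy":3.8},
    {"dx":2.1,"dy":3.8},
    {"dx":2.1,"dy":3.8},
    {"dx":2.1,"dy":3.8},
    {"dx":2.1,"dy":3.8},
    {"dx":2.1,"dy":3.8},
    {"dx":2.1,"dy":3.8},
    {"dx":0.4,"dy":0},
    {}
  ],
  "fingers": 5.0,
  "grip_force": 100
}}

```text
validation failed for argument at $.mo...
```

Emit:
{"fn": "jog_arm", "kwargs": {
  "motion": [
    {"dx":2.1,"dy":3.8,"dz":0,"turn":-0.02},
    {"dx":2.1,"dy":3.8,"dz":0,"turn":0},
    {"dx":2.1,"dy":3.8,"dz":0,"turn":0},
    {"dx":2.1,"dy":3.5,"dz":0,"turn":0},
    {"dx":2.1,"dy":3.5,"dz":0,"turn":0},
    {"dx":2.1,"dy":3.5,"dz":0,"turn":0},
    {"dx":2.1,"dy":3.5,"dz":0,"turn":0},
    {"dx":2.1,"dy":3.5,"dz":0,"turn":0},
    {"dx":2.1,"dy":3.5,"dz":0,"turn":0},
    {"dx":2.1,"dy":3.5,"dz":0,"turn":0},
    {"dx":0.4,"dy":2.4,"dz":0,"turn":0},
    {"dx":0,"dy":0,"dz":0,"turn":0}
  ],
  "fingers": 5.0,
  "grip_force": 100
}}

```text
time: 1.1
tool_pos: [0.4768, -0.238, 0.2307]
tcp_rot: [-3.08, -0.604, 0.0]
wrist_force: [-0.8, -1.0, -0.2]
width: 0.587
```

Emit:
{"fn": "jog_arm", "kwargs": {
  "motion": [
    {"dx":0.2,"dz":-3.0},
    {"dz":-3.5},
    {"dz":-3.5},
    {"dz":-3.5},
    {"dz":-2.5},
    {"dz":-1.5},
    {"dz":-1.0},
    {"dz":-0.8},
    {"dz":0},
    {"dz":0}
  ]
}}

```text
validation failed for argument at $.mo...
```

Emit:
{"fn": "jog_arm", "kwargs": {
  "motion": [
    {"dz":0},
    {"dz":0},
    {"dz":0},
    {"dz":0},
    {"dz":0},
    {"dz":0},
    {"dz":0},
    {"dz":0},
    {"dz":0},
    {"dz":0}
  ],
  "fingers": 0
}}

```text
validation failed for argument at $.mo...
```

All four keys are required in each row.

Emit:
{"fn": "jog_arm", "kwargs": {
  "motion": [
    {"dx":0.2,"dy":0,"dz":-3.0,"turn":0},
    {"dx":0,"dy":0,"dz":-3.5,"turn":0},
    {"dx":0,"dy":0,"dz":-3.5,"turn":0},
    {"dx":0,"dy":0,"dz":-3.5,"turn":0},
    {"dx":0,"dy":0,"dz":-2.5,"turn":0},
    {"dx":0,"dy":0,"dz":-1.5,"turn":0},
    {"dx":0,"dy":0,"dz":-1.0,"turn":0},
    {"dx":0,"dy":0,"dz":-0.8,"turn":0},
    {"dx":0,"dy":0,"dz":0,"turn":0},
    {"dx":0,"dy":0,"dz":0,"turn":0}
  ]
}}

```text
time: 1.93
tool_pos: [0.4784, -0.2431, 0.0387]
tcp_rot: [3.084, 0.597, 0.001]
wrist_force: [0.9, -0.1, -0.1]
width: 0.588
```

Emit:
{"fn": "jog_arm", "kwargs": {
  "motion": [
    {"dx":0,"dy":0,"dz":0,"turn":0},
    {"dx":0,"dy":0,"dz":0,"turn":0},
    {"dx":0,"dy":0,"dz":0,"turn":0},
    {"dx":0,"dy":0,"dz":0,"turn":0},
    {"dx":0,"dy":0,"dz":0,"turn":0},
    {"dx":0,"dy":0,"dz":0,"turn":0},
    {"dx":0,"dy":0,"dz":0,"turn":0},
    {"dx":0,"dy":0,"dz":0,"turn":0},
    {"dx":0,"dy":0,"dz":0,"turn":0},
    {"dx":0,"dy":0,"dz":0,"turn":0}
  ],
  "fingers": 0
}}

```text
time: 2.77
tool_pos: [0.4791, -0.2432, 0.0397]
tcp_rot: [3.083, 0.597, 0.003]
wrist_force: [-1.3, -0.3, 6.6]
width: 0.124
```

Emit:
{"fn": "jog_arm", "kwargs": {
  "motion": [
    {"dx":0,"dy":0,"dz":1,"turn":0},
    {"dx":0,"dy":0,"dz":2,"turn":0},
    {"dx":0,"dy":0,"dz":3,"turn":0},
    {"dx":0,"dy":0,"dz":3,"turn":0},
    {"dx":0,"dy":0,"dz":2,"turn":0},
    {"dx":0,"dy":0,"dz":0,"turn":0},
    {"dx":0,"dy":0,"dz":0,"turn":0},
    {"dx":0,"dy":0,"dz":0,"turn":0}
  ]
}}

```text
time: 3.43
tool_pos: [0.4771, -0.242, 0.1472]
tcp_rot: [-3.083, -0.597, 0.002]
wrist_force: [-0.5, 0.3, -1.5]
width: 0.119
```

```bash
python3 - <<'E'
from h import *
for i in range(3):
    s=bot.read_state();print(s["time"],s["tool_pos"],s["wrist_force"],s["torque"],s["width"]);viewer.read_camera("top")
im,_=shot("scene","s1")
cv2.imwrite("pics/s1c.png",cv2.resize(im[100:280,350:530,::-1],None,fx=3,fy=3,interpolation=cv2.INTER_CUBIC))
E
```

```text
3.4333 [ 0.47707159 -0.24200772  0.14715182] [-0.48571612  0.28931529 -1.52634049] [0.04277394 0.00483244 0.00986452] 0.11878963716211138
3.4833 [ 0.47662445 -0.24173823  0.14640595] [-0.87221584  0.63127926 -0.76148731] [ 0.01601012 -0.02309379  0.01652163] 0.1241420795516532
3.5333 [ 0.47649098 -0.24168535  0.14609251] [ 0.02998228  0.16371135 -1.42307366] [ 0.0098299  -0.01337979 -0.00218628] 0.1255375131063664
```

View pics/s1c.png

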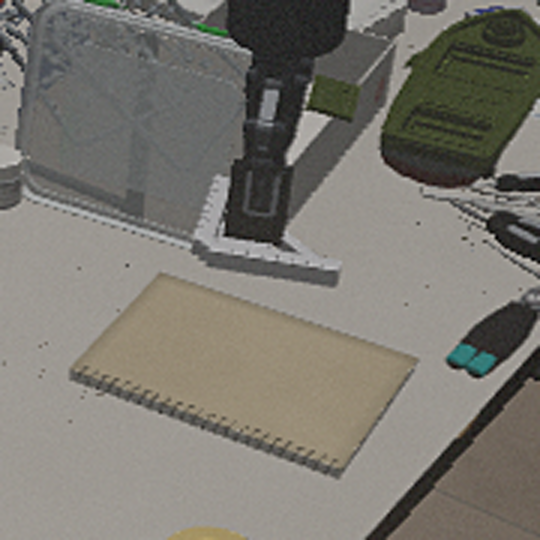

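Emit:
{"fn": "jog_arm", "kwargs": {
  "motion": [
    {"dx":0.4,"dy":1.5,"dz":0,"turn":-0.04},
    {"dx":0.4,"dy":3,"dz":0,"turn":-0.07},
    {"dx":0.4,"dy":4,"dz":0,"turn":-0.07},
    {"dx":0.4,"dy":4,"dz":0,"turn":-0.07},
    {"dx":0.4,"dy":4,"dz":0,"turn":-0.07},
    {"dx":0.4,"dy":4,"dz":0,"turn":-0.07},
    {"dx":0.4,"dy":4,"dz":0,"turn":-0.07},
    {"dx":0.4,"dy":4,"dz":0,"turn":-0.07},
    {"dx":0.4,"dy":4,"dz":0,"turn":-0.07},
    {"dx":0.4,"dy":4,"dz":0,"turn":-0.07},
    {"dx":0.4,"dy":3,"dz":0,"turn":-0.06},
    {"dx":0.2,"dy":2.2,"dz":0,"turn":-0.03}
  ]
}}

```text
time: 4.63
tool_pos: [0.5235, 0.1773, 0.1472]
tcp_rot: [-3.086, 0.59, 0.002]
wrist_force: [0.4, -0.3, -2.1]
width: 0.122
```

Emit:
{"fn": "jog_arm", "kwargs": {
  "motion": [
    {"dx":0,"dy":0,"dz":0,"turn":0},
    {"dx":0,"dy":0,"dz":0,"turn":0},
    {"dx":0,"dy":0,"dz":0,"turn":0},
    {"dx":0,"dy":0,"dz":0,"turn":0}
  ],
  "grip_force": 120
}}

```text
time: 4.97
tool_pos: [0.5235, 0.1733, 0.1475]
tcp_rot: [3.085, -0.59, -0.002]
wrist_force: [-0.6, -0.6, -1.3]
width: 0.123
```

```bash
cat >> h.py <<'E'
TH=-.3775;T0=np.array([.5926,.2119])
MF=np.array([[np.cos(TH),-np.sin(TH)],[np.sin(TH),np.cos(TH)]])
def st(n=4):
    from scipy.spatial.transform import Rotation as Ro
    A=[]
    for i in range(n):
        if i: viewer.read_camera("top")
        s=bot.read_state();r=Ro.from_rotvec(s["tcp_rot"]).as_matrix()
        F=MF.T@s["wrist_force"][:2]
        A.append(np.r_[1e3*MF.T@(s["tool_pos"][:2]-T0),1e3*s["tool_pos"][2],1e3*(np.arctan2(r[1,0],r[0,0])-TH),1e3*r[0,2],1e3*r[1,2],F,s["wrist_force"][2],s["torque"]])
    A=np.array(A);print(round(s["time"],2),"X Y Z mm",A[:,:3].mean(0).round(2),"yawerr,tilt mrad",A[:,3:6].mean(0).round(1),"F",A[:,6:9].mean(0).round(2),"sd",A[:,6:9].std(0).round(1),"M",A[:,9:].mean(0).round(3),"w",round(s["width"],3))
E
python3 -c "
from h import *
st()"
```

```text
5.12 X Y Z mm [-49.74 -61.29 147.85] yawerr,tilt mrad [-0.9 -0.8 -0.5] F [ 0.12 -0.45 -1.33] sd [0.4 0.4 0.3] M [-0.004  0.021 -0.034] w 0.12
```

Emit:
{"fn": "jog_arm", "kwargs": {
  "motion": [
    {"dx":0,"dy":0,"dz":-1.5,"turn":0},
    {"dx":0,"dy":0,"dz":-2.5,"turn":0},
    {"dx":0,"dy":0,"dz":-2.5,"turn":0},
    {"dx":0,"dy":0,"dz":-1.2,"turn":0},
    {"dx":0,"dy":0,"dz":-0.6,"turn":0},
    {"dx":0,"dy":0,"dz":-0.2,"turn":0},
    {"dx":0,"dy":0,"dz":0,"turn":0},
    {"dx":0,"dy":0,"dz":0,"turn":0}
  ]
}}

```text
time: 5.78
tool_pos: [0.5253, 0.1746, 0.0646]
tcp_rot: [-3.085, 0.589, -0.003]
wrist_force: [0.8, 0.6, -1.6]
width: 0.12
```

```bash
python3 - <<'E'
from h import *
st()
im,_=shot("scene","s2")
cv2.imwrite("pics/s2c.png",cv2.resize(im[210:400,200:390,::-1],None,fx=3,fy=3,interpolation=cv2.INTER_CUBIC))
E
```

```text
5.93 X Y Z mm [-48.86 -59.34  64.75] yawerr,tilt mrad [0.2 2.5 0.7] F [ 0.26  0.15 -1.02] sd [0.5 0.4 0.4] M [ 0.025 -0.011 -0.001] w 0.119
```

View pics/s2c.png

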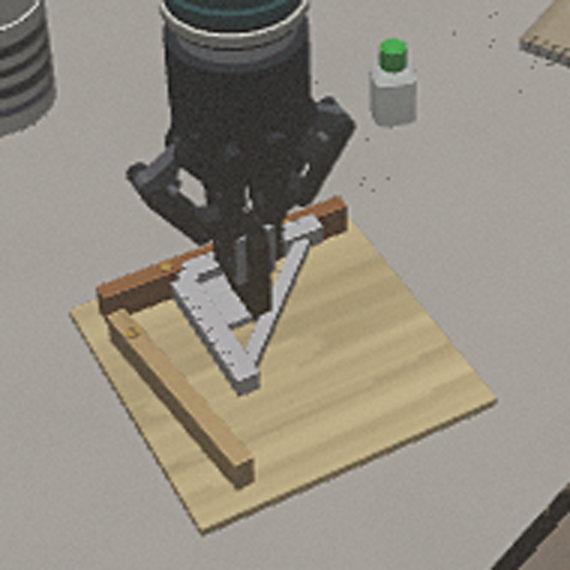

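Emit:
{"fn": "jog_arm", "kwargs": {
  "motion": [
    {"dx":0,"dy":0,"dz":-0.8,"turn":0},
    {"dx":0,"dy":0,"dz":-0.6,"turn":0},
    {"dx":0,"dy":0,"dz":-0.4,"turn":0},
    {"dx":0,"dy":0,"dz":-0.2,"turn":0},
    {"dx":0,"dy":0,"dz":-0.2,"turn":0},
    {"dx":0,"dy":0,"dz":-0.1,"turn":0},
    {"dx":0,"dy":0,"dz":0,"turn":0},
    {"dx":0,"dy":0,"dz":0,"turn":0}
  ]
}}

```text
time: 6.65
tool_pos: [0.5241, 0.1745, 0.0403]
tcp_rot: [-3.086, 0.589, -0.0]
wrist_force: [0.8, -0.7, -1.6]
width: 0.122
```

```bash
python3 -c "
from h import *
st()"
```

```text
6.8 X Y Z mm [-49.75 -59.96  40.45] yawerr,tilt mrad [0.3 0.3 0.1] F [ 0.09  0.01 -1.27] sd [0.7 0.6 0.3] M [0.008 0.003 0.005] w 0.122
```

Emit:
{"fn": "jog_arm", "kwargs": {
  "motion": [
    {"dx":0.074,"dy":0.186,"dz":0,"turn":0},
    {"dx":0.074,"dy":0.186,"dz":0,"turn":0},
    {"dx":0.074,"dy":0.186,"dz":0,"turn":0},
    {"dx":0.074,"dy":0.186,"dz":0,"turn":0},
    {"dx":0.074,"dy":0.186,"dz":0,"turn":0},
    {"dx":0.074,"dy":0.186,"dz":0,"turn":0},
    {"dx":0.037,"dy":0.093,"dz":0,"turn":0},
    {"dx":0.037,"dy":0.093,"dz":0,"turn":0},
    {"dx":0.037,"dy":0.093,"dz":0,"turn":0},
    {"dx":0.037,"dy":0.093,"dz":0,"turn":0},
    {"dx":0.037,"dy":0.093,"dz":0,"turn":0}
  ]
}}

```text
time: 7.72
tool_pos: [0.5294, 0.1897, 0.0398]
tcp_rot: [3.084, -0.588, -0.003]
wrist_force: [-1.3, -2.6, -0.3]
width: 0.121
```

```bash
python3 -c "
from h import *
st()"
```

```text
7.87 X Y Z mm [-50.4  -43.74  39.86] yawerr,tilt mrad [ 0.7 -1.5 -1. ] F [-0.3  -2.47 -1.28] sd [0.7 0.4 0.6] M [-0.416  0.302  0.189] w 0.119
```

Emit:
{"fn": "jog_arm", "kwargs": {
  "motion": [
    {"dx":0.037,"dy":0.093,"dz":0,"turn":0},
    {"dx":0.037,"dy":0.093,"dz":0,"turn":0},
    {"dx":0.037,"dy":0.093,"dz":0,"turn":0},
    {"dx":0.037,"dy":0.093,"dz":0,"turn":0},
    {"dx":0.018,"dy":0.046,"dz":0,"turn":0},
    {"dx":0.018,"dy":0.046,"dz":0,"turn":0},
    {"dx":0.018,"dy":0.046,"dz":0,"turn":0},
    {"dx":0,"dy":0,"dz":0,"turn":0},
    {"dx":0,"dy":0,"dz":0,"turn":0}
  ]
}}

```text
time: 8.62
tool_pos: [0.5324, 0.1954, 0.0403]
tcp_rot: [-3.086, 0.589, -0.0]
wrist_force: [-1.6, -2.4, -1.7]
width: 0.118
```

```bash
python3 -c "
from h import *
st()"
```

```text
8.77 X Y Z mm [-49.88 -37.52  40.3 ] yawerr,tilt mrad [0.3 0.1 0.1] F [-0.25 -2.2  -1.46] sd [0.2 0.5 0.2] M [-0.344  0.263  0.152] w 0.122
```

Emit:
{"fn": "jog_arm", "kwargs": {
  "motion": [
    {"dx":0.093,"dy":-0.037,"dz":0,"turn":0},
    {"dx":0.093,"dy":-0.037,"dz":0,"turn":0},
    {"dx":0.093,"dy":-0.037,"dz":0,"turn":0},
    {"dx":0.093,"dy":-0.037,"dz":0,"turn":0},
    {"dx":0.093,"dy":-0.037,"dz":0,"turn":0},
    {"dx":0.093,"dy":-0.037,"dz":0,"turn":0},
    {"dx":0.093,"dy":-0.037,"dz":0,"turn":0},
    {"dx":0.093,"dy":-0.037,"dz":0,"turn":0},
    {"dx":0.093,"dy":-0.037,"dz":0,"turn":0},
    {"dx":0,"dy":0,"dz":0,"turn":0},
    {"dx":0,"dy":0,"dz":0,"turn":0}
  ]
}}

```text
time: 9.68
tool_pos: [0.5411, 0.192, 0.0404]
tcp_rot: [-3.086, 0.589, -0.001]
wrist_force: [-1.0, -1.5, -0.2]
width: 0.127
```

```bash
python3 -c "
from h import *
st()"
```

```text
9.83 X Y Z mm [-40.56 -37.48  40.4 ] yawerr,tilt mrad [0.3 0.7 0.1] F [ 0.5  -1.22 -1.21] sd [0.8 0.4 0.6] M [-0.307  0.028  0.064] w 0.117
```

Corner is at about X −0.7, Y +0.5. Now fine +y steps.

Emit:
{"fn": "jog_arm", "kwargs": {
  "motion": [
    {"dx":0.018,"dy":0.046,"dz":0,"turn":0},
    {"dx":0,"dy":0,"dz":0,"turn":0},
    {"dx":0.018,"dy":0.046,"dz":0,"turn":0},
    {"dx":0,"dy":0,"dz":0,"turn":0},
    {"dx":0.018,"dy":0.046,"dz":0,"turn":0},
    {"dx":0,"dy":0,"dz":0,"turn":0},
    {"dx":0,"dy":0,"dz":0,"turn":0},
    {"dx":0,"dy":0,"dz":0,"turn":0}
  ]
}}

```text
time: 10.5
tool_pos: [0.5413, 0.1934, 0.0403]
tcp_rot: [3.086, -0.589, -0.0]
wrist_force: [-0.2, -3.3, -1.7]
width: 0.124
```

```bash
python3 -c "
from h import *
st()"
```

```text
10.65 X Y Z mm [-40.9  -36.15  40.28] yawerr,tilt mrad [ 0.3 -0.  -0. ] F [ 0.94 -2.81 -1.04] sd [0.4 0.4 0.6] M [-0.577  0.066  0.124] w 0.121
```

Emit:
{"fn": "jog_arm", "kwargs": {
  "motion": [
    {"dx":0.018,"dy":0.046,"dz":0,"turn":0},
    {"dx":0,"dy":0,"dz":0,"turn":0},
    {"dx":0.018,"dy":0.046,"dz":0,"turn":0},
    {"dx":0,"dy":0,"dz":0,"turn":0},
    {"dx":0,"dy":0,"dz":0,"turn":0},
    {"dx":0,"dy":0,"dz":0,"turn":0}
  ]
}}

```text
time: 11.15
tool_pos: [0.5412, 0.1937, 0.0401]
tcp_rot: [3.085, -0.589, -0.001]
wrist_force: [-0.6, -5.7, 0.1]
width: 0.115
```

```bash
python3 -c "
from h import *
st()"
```

```text
11.3 X Y Z mm [-41.05 -35.84  40.14] yawerr,tilt mrad [ 0.4 -1.  -1. ] F [ 1.04 -5.7   0.29] sd [0.3 0.1 0.2] M [-0.981  0.219  0.103] w 0.121
```

Emit:
{"fn": "jog_arm", "kwargs": {
  "motion": [
    {"dx":0.047,"dy":-0.018,"dz":0,"turn":0},
    {"dx":0.047,"dy":-0.018,"dz":0,"turn":0},
    {"dx":0.047,"dy":-0.018,"dz":0,"turn":0},
    {"dx":0.047,"dy":-0.018,"dz":0,"turn":0},
    {"dx":0.047,"dy":-0.018,"dz":0,"turn":0},
    {"dx":0.047,"dy":-0.018,"dz":0,"turn":0},
    {"dx":0,"dy":0,"dz":0,"turn":0},
    {"dx":0,"dy":0,"dz":0,"turn":0}
  ]
}}

```text
time: 11.97
tool_pos: [0.5432, 0.1929, 0.0396]
tcp_rot: [3.085, -0.589, -0.004]
wrist_force: [-3.0, -3.8, -1.8]
width: 0.12
```

```bash
python3 -c "
from h import *
st()"
```

```text
12.12 X Y Z mm [-38.92 -35.83  39.55] yawerr,tilt mrad [ 0.4 -2.5 -0.7] F [-1.34 -4.65 -1.51] sd [0.4 0.4 0.5] M [-0.778  0.61   0.195] w 0.118
```

Emit:
{"fn": "jog_arm", "kwargs": {
  "motion": [
    {"dx":0.047,"dy":-0.018,"dz":0.03,"turn":0},
    {"dx":0,"dy":0,"dz":0.02,"turn":0},
    {"dx":0.047,"dy":-0.018,"dz":0,"turn":0},
    {"dx":0,"dy":0,"dz":0,"turn":0},
    {"dx":0.047,"dy":-0.018,"dz":0,"turn":0},
    {"dx":0,"dy":0,"dz":0,"turn":0},
    {"dx":0,"dy":0,"dz":0,"turn":0}
  ]
}}

```text
time: 12.7
tool_pos: [0.5448, 0.1923, 0.0401]
tcp_rot: [3.085, -0.589, -0.003]
wrist_force: [-2.9, -3.8, -1.0]
width: 0.118
```

```bash
python3 -c "
from h import *
st()"
```

```text
12.85 X Y Z mm [-37.24 -35.8   40.15] yawerr,tilt mrad [ 0.4 -2.3 -0.8] F [-1.17 -5.2  -1.65] sd [0.6 0.5 0.5] M [-0.822  0.642  0.174] w 0.119
```

Still sliding freely; corner at X about +2.7.

Emit:
{"fn": "jog_arm", "kwargs": {
  "motion": [
    {"dx":0.047,"dy":-0.018,"dz":0,"turn":0},
    {"dx":0,"dy":0,"dz":0,"turn":0},
    {"dx":0.047,"dy":-0.018,"dz":0,"turn":0},
    {"dx":0,"dy":0,"dz":0,"turn":0},
    {"dx":0.047,"dy":-0.018,"dz":0,"turn":0},
    {"dx":0,"dy":0,"dz":0,"turn":0},
    {"dx":0,"dy":0,"dz":0,"turn":0}
  ]
}}

```text
time: 13.43
tool_pos: [0.5457, 0.192, 0.0401]
tcp_rot: [3.085, -0.589, -0.005]
wrist_force: [-4.9, -3.8, -0.8]
width: 0.122
```

```bash
python3 -c "
from h import *
st()"
```

```text
13.58 X Y Z mm [-36.31 -35.8   40.08] yawerr,tilt mrad [-0.1 -3.4 -0.4] F [-3.18 -4.99 -0.68] sd [0.9 0.5 0.4] M [-0.676  0.891  0.077] w 0.124
```

Emit:
{"fn": "jog_arm", "kwargs": {
  "motion": [
    {"dx":0.065,"dy":0.028,"dz":0,"turn":0},
    {"dx":0,"dy":0,"dz":0,"turn":0},
    {"dx":0.065,"dy":0.028,"dz":0,"turn":0},
    {"dx":0,"dy":0,"dz":0,"turn":0},
    {"dx":0,"dy":0,"dz":0,"turn":0},
    {"dx":0,"dy":0,"dz":0,"turn":0}
  ]
}}

```text
time: 14.08
tool_pos: [0.5458, 0.192, 0.0398]
tcp_rot: [3.083, -0.589, -0.008]
wrist_force: [-6.5, -5.0, -0.4]
width: 0.121
```

```bash
python3 -c "
from h import *
st()"
```

```text
14.23 X Y Z mm [-36.14 -35.69  39.84] yawerr,tilt mrad [-0.1 -5.7 -1.4] F [-4.47 -6.84  0.87] sd [0.4 0.3 1. ] M [-0.96   1.298  0.05 ] w 0.117
```

Emit:
{"fn": "jog_arm", "kwargs": {
  "motion": [
    {"dx":0.059,"dy":0.013,"dz":0,"turn":0},
    {"dx":0,"dy":0,"dz":0,"turn":0},
    {"dx":0.059,"dy":0.013,"dz":0,"turn":0},
    {"dx":0,"dy":0,"dz":0,"turn":0},
    {"dx":0.059,"dy":0.013,"dz":0,"turn":0},
    {"dx":0,"dy":0,"dz":0,"turn":0},
    {"dx":0,"dy":0,"dz":0,"turn":0}
  ]
}}

```text
time: 14.82
tool_pos: [0.546, 0.1921, 0.0394]
tcp_rot: [3.082, -0.589, -0.013]
wrist_force: [-10.4, -5.5, 2.4]
width: 0.12
```

```bash
python3 -c "
from h import *
st()"
```

```text
14.97 X Y Z mm [-35.98 -35.62  39.39] yawerr,tilt mrad [-0.4 -9.1 -2.2] F [-7.21 -8.77  2.76] sd [0.4 0.5 0.5] M [-1.04   1.849 -0.062] w 0.12
```

Emit:
{"fn": "jog_arm", "kwargs": {
  "motion": [
    {"dx":0.065,"dy":0.001,"dz":0.04,"turn":0},
    {"dx":0,"dy":0,"dz":0,"turn":0},
    {"dx":0.065,"dy":0.001,"dz":0.04,"turn":0},
    {"dx":0,"dy":0,"dz":0,"turn":0},
    {"dx":0,"dy":0,"dz":0,"turn":0},
    {"dx":0,"dy":0,"dz":0,"turn":0}
  ]
}}

```text
time: 15.47
tool_pos: [0.5461, 0.192, 0.0394]
tcp_rot: [3.081, -0.589, -0.017]
wrist_force: [-11.6, -5.4, 0.8]
width: 0.12
```

```bash
python3 -c "
from h import *
st()"
```

```text
15.62 X Y Z mm [-35.91 -35.6   39.44] yawerr,tilt mrad [ -0.6 -11.5  -2.4] F [-8.95 -8.61  0.89] sd [0.5 0.4 0.4] M [-0.904  2.077 -0.079] w 0.122
```

Emit:
{"fn": "jog_arm", "kwargs": {
  "motion": [
    {"dx":0.05,"dy":0.028,"dz":0.02,"turn":0},
    {"dx":0,"dy":0,"dz":0,"turn":0},
    {"dx":0.05,"dy":0.028,"dz":0.02,"turn":0},
    {"dx":0,"dy":0,"dz":0,"turn":0},
    {"dx":0,"dy":0,"dz":0,"turn":0},
    {"dx":0,"dy":0,"dz":0,"turn":0},
    {"dx":0,"dy":0,"dz":0,"turn":0},
    {"dx":0,"dy":0,"dz":0,"turn":0}
  ]
}}

```text
time: 16.28
tool_pos: [0.5462, 0.1921, 0.0394]
tcp_rot: [3.08, -0.589, -0.02]
wrist_force: [-11.7, -6.2, 1.0]
width: 0.121
```

```bash
python3 - <<'E'
from h import *
st()
im,_=shot("scene","s3")
a=cv2.resize(im[210:400,205:375,::-1],None,fx=3,fy=3,interpolation=cv2.INTER_CUBIC)
cv2.imwrite("pics/s3c.png",a)
im,_=shot("top","t3")
cv2.imwrite("pics/t3c.png",cv2.resize(im[205:335,175:305,::-1],None,fx=4.6,fy=4.6,interpolation=cv2.INTER_CUBIC))
E
```

```text
16.43 X Y Z mm [-35.86 -35.53  39.44] yawerr,tilt mrad [ -0.4 -13.5  -3.4] F [ -9.08 -10.3    1.77] sd [0.5 0.2 0.6] M [-1.153  2.344 -0.049] w 0.115
```

View pics/s3c.png

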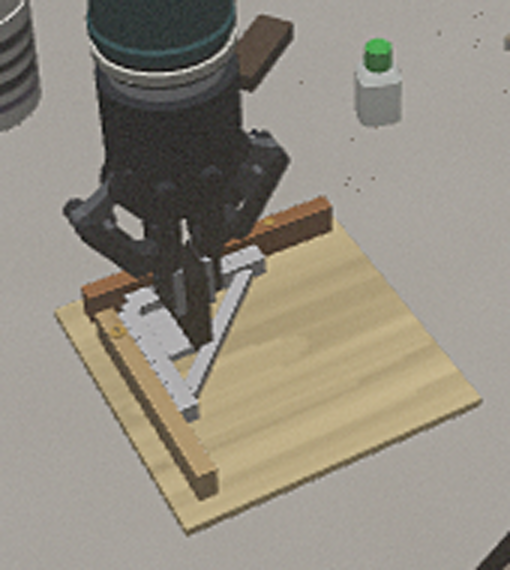

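View pics/t3c.png

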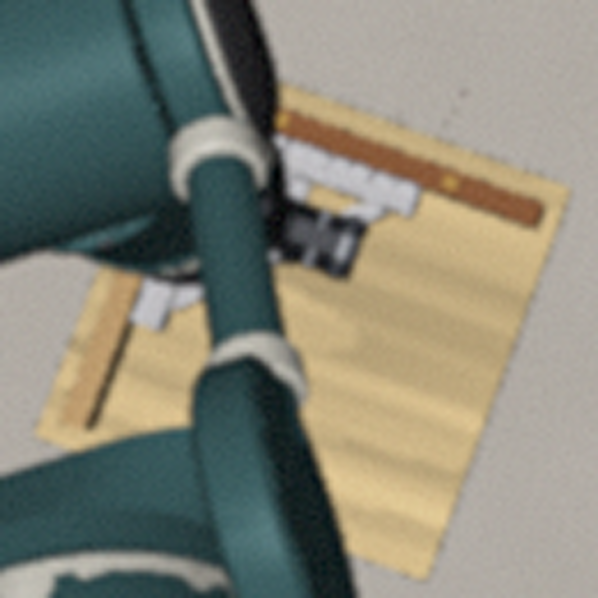

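Emit:
{"fn": "jog_arm", "kwargs": {
  "motion": [
    {"dx":0.04,"dy":-0.016,"dz":0,"turn":0},
    {"dx":0.04,"dy":-0.016,"dz":0,"turn":0},
    {"dx":0,"dy":0,"dz":0,"turn":0},
    {"dx":0,"dy":0,"dz":0,"turn":0},
    {"dx":0,"dy":0,"dz":0,"turn":0},
    {"dx":0,"dy":0,"dz":0,"turn":0},
    {"dx":0,"dy":0,"dz":0,"turn":0},
    {"dx":0,"dy":0,"dz":0,"turn":0},
    {"dx":0,"dy":0,"dz":0,"turn":0},
    {"dx":0,"dy":0,"dz":0,"turn":0}
  ]
}}

```text
time: 17.37
tool_pos: [0.5462, 0.1921, 0.0394]
tcp_rot: [3.08, -0.589, -0.022]
wrist_force: [-14.6, -5.5, 3.1]
width: 0.124
```

```bash
python3 - <<'E'
from h import *
st(12)
E
```

```text
17.92 X Y Z mm [-35.8  -35.51  39.4 ] yawerr,tilt mrad [ -0.7 -14.9  -3.1] F [-12.03  -9.85   3.31] sd [0.5 0.6 0.5] M [-0.966  2.681 -0.078] w 0.119
```

Emit:
{"fn": "jog_arm", "kwargs": {
  "motion": [
    {"dx":-0.13,"dy":-0.056,"dz":0,"turn":0},
    {"dx":-0.13,"dy":-0.056,"dz":0,"turn":0},
    {"dx":-0.13,"dy":-0.056,"dz":0,"turn":0},
    {"dx":-0.26,"dy":-0.112,"dz":0,"turn":0},
    {"dx":-0.39,"dy":-0.168,"dz":0,"turn":0},
    {"dx":-0.39,"dy":-0.168,"dz":0.3,"turn":0},
    {"dx":-0.39,"dy":-0.168,"dz":1,"turn":0},
    {"dx":0,"dy":0,"dz":2,"turn":0},
    {"dx":0,"dy":0,"dz":3,"turn":0},
    {"dx":0,"dy":0,"dz":3,"turn":0},
    {"dx":0,"dy":0,"dz":1.5,"turn":0},
    {"dx":0,"dy":0,"dz":0,"turn":0}
  ]
}}

```text
time: 18.92
tool_pos: [0.5396, 0.1868, 0.157]
tcp_rot: [-3.08, 0.588, -0.017]
wrist_force: [0.9, 0.3, -1.0]
width: 0.119
```

```bash
python3 - <<'E'
from h import *
st(2);print(bot.read_state()["tool_pos"])
im,_=shot("scene","s4")
cv2.imwrite("pics/s4c.png",cv2.resize(im[150:400,180:400,::-1],None,fx=2.4,fy=2.4,interpolation=cv2.INTER_CUBIC))
E
```

```text
18.97 X Y Z mm [-40.66 -43.36 155.56] yawerr,tilt mrad [ 0.1 10.1  3.2] F [ 0.27  0.5  -1.14] sd [0.5 0.2 0.1] M [-0.007 -0.017 -0.019] w 0.121
[0.53798926 0.18631707 0.15412176]
```

View pics/s4c.png

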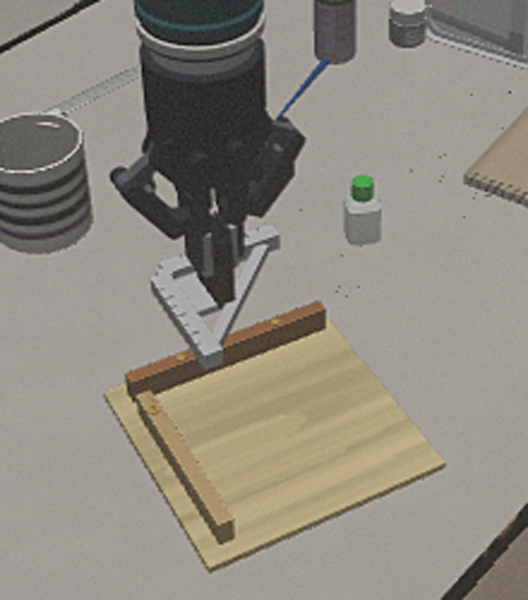

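Emit:
{"fn": "jog_arm", "kwargs": {
  "motion": [
    {"dx":-0.5,"dy":-1.5,"dz":0,"turn":0.04},
    {"dx":-0.5,"dy":-3,"dz":0,"turn":0.07},
    {"dx":-0.5,"dy":-4,"dz":0,"turn":0.07},
    {"dx":-0.5,"dy":-4,"dz":0,"turn":0.07},
    {"dx":-0.5,"dy":-4,"dz":0,"turn":0.07},
    {"dx":-0.5,"dy":-4,"dz":0,"turn":0.07},
    {"dx":-0.5,"dy":-4,"dz":0,"turn":0.07},
    {"dx":-0.5,"dy":-4,"dz":0,"turn":0.07},
    {"dx":-0.5,"dy":-4,"dz":0,"turn":0.07},
    {"dx":-0.5,"dy":-4,"dz":0,"turn":0.07},
    {"dx":-0.5,"dy":-4,"dz":0,"turn":0.06},
    {"dx":-0.5,"dy":-2.4,"dz":0,"turn":0.03}
  ]
}}

```text
time: 20.02
tool_pos: [0.4735, -0.2465, 0.148]
tcp_rot: [-3.083, -0.599, 0.003]
wrist_force: [0.1, -0.7, -1.2]
width: 0.124
```

Emit:
{"fn": "jog_arm", "kwargs": {
  "motion": [
    {"dx":0,"dy":0,"dz":-1.5,"turn":0},
    {"dx":0,"dy":0,"dz":-2.5,"turn":0},
    {"dx":0,"dy":0,"dz":-2.5,"turn":0},
    {"dx":0,"dy":0,"dz":-1.5,"turn":0},
    {"dx":0,"dy":0,"dz":-1,"turn":0},
    {"dx":0,"dy":0,"dz":-0.5,"turn":0},
    {"dx":0,"dy":0,"dz":-0.3,"turn":0},
    {"dx":0,"dy":0,"dz":0,"turn":0},
    {"dx":0,"dy":0,"dz":0,"turn":0}
  ]
}}

```text
time: 20.77
tool_pos: [0.4759, -0.2437, 0.0527]
tcp_rot: [3.083, 0.598, 0.002]
wrist_force: [-0.7, -0.4, -1.4]
width: 0.124
```

```bash
python3 - <<'E'
from h import *
st(3);print(bot.read_state()["tool_pos"])
E
```

```text
20.87 X Y Z mm [  59.73 -466.6    52.98] yawerr,tilt mrad [760.5   1.7  -1. ] F [-0.06 -0.18 -1.56] sd [0.6 0.4 0.2] M [ 0.01  -0.022  0.026] w 0.123
[ 0.47627195 -0.24394511  0.05319229]
```

Contact expected at TCP z ≈ 0.0395, 13.5 mm further down.

Emit:
{"fn": "jog_arm", "kwargs": {
  "motion": [
    {"dx":0,"dy":0,"dz":-0.5,"turn":0},
    {"dx":0,"dy":0,"dz":-0.4,"turn":0},
    {"dx":0,"dy":0,"dz":-0.2,"turn":0},
    {"dx":0,"dy":0,"dz":-0.1,"turn":0},
    {"dx":0,"dy":0,"dz":-0.1,"turn":0},
    {"dx":0,"dy":0,"dz":-0.1,"turn":0},
    {"dx":0,"dy":0,"dz":0,"turn":0},
    {"dx":0,"dy":0,"dz":0,"turn":0}
  ]
}}

```text
time: 21.53
tool_pos: [0.475, -0.2434, 0.0398]
tcp_rot: [-3.084, -0.598, 0.001]
wrist_force: [-7.1, 2.6, 13.9]
width: 0.12
```

```bash
python3 - <<'E'
from h import *
st(3);print(bot.read_state()["tool_pos"])
E
```

```text
21.63 X Y Z mm [  58.49 -466.56   39.78] yawerr,tilt mrad [ 7.605e+02 -9.000e-01  4.000e-01] F [-7.66  0.54 13.61] sd [0.3 0.6 0.2] M [0.505 0.846 0.04 ] w 0.118
[ 0.47499792 -0.24337749  0.03978516]
```

Emit:
{"fn": "jog_arm", "kwargs": {
  "motion": [
    {"dx":0,"dy":0,"dz":0.1,"turn":0},
    {"dx":0,"dy":0,"dz":0.03,"turn":0},
    {"dx":0,"dy":0,"dz":0,"turn":0},
    {"dx":0,"dy":0,"dz":0,"turn":0}
  ]
}}

```text
time: 21.97
tool_pos: [0.4756, -0.2437, 0.0398]
tcp_rot: [3.084, 0.597, 0.001]
wrist_force: [-2.1, -0.2, 6.2]
width: 0.121
```

Emit:
{"fn": "jog_arm", "kwargs": {
  "motion": [
    {"dx":0,"dy":0,"dz":0,"turn":0},
    {"dx":0,"dy":0,"dz":0,"turn":0},
    {"dx":0,"dy":0,"dz":0,"turn":0},
    {"dx":0,"dy":0,"dz":0,"turn":0},
    {"dx":0,"dy":0,"dz":0,"turn":0},
    {"dx":0,"dy":0,"dz":0,"turn":0},
    {"dx":0,"dy":0,"dz":0,"turn":0},
    {"dx":0,"dy":0,"dz":0,"turn":0}
  ],
  "fingers": 4.5
}}

```text
time: 22.63
tool_pos: [0.4752, -0.2435, 0.0392]
tcp_rot: [-3.084, -0.598, 0.0]
wrist_force: [0.5, 0.1, -0.1]
width: 0.527
```

Emit:
{"fn": "jog_arm", "kwargs": {
  "motion": [
    {"dx":0,"dy":0,"dz":1,"turn":0},
    {"dx":0,"dy":0,"dz":1,"turn":0},
    {"dx":0,"dy":0,"dz":2,"turn":0},
    {"dx":0,"dy":0,"dz":3,"turn":0},
    {"dx":0,"dy":0,"dz":4,"turn":0},
    {"dx":0,"dy":0,"dz":4,"turn":0},
    {"dx":-1,"dy":-3,"dz":1,"turn":0},
    {"dx":-1,"dy":-3,"dz":0,"turn":0},
    {"dx":-1,"dy":-3,"dz":0,"turn":0},
    {"dx":-1,"dy":-3,"dz":0,"turn":0},
    {"dx":-1,"dy":-3,"dz":0,"turn":0},
    {"dx":0,"dy":0,"dz":0,"turn":0}
  ]
}}

```text
time: 23.63
tool_pos: [0.4239, -0.3986, 0.2012]
tcp_rot: [3.081, 0.591, 0.0]
wrist_force: [0.9, 0.7, 0.2]
width: 0.527
```

```bash
python3 - <<'E'
from h import *
print({k:bot.read_state()[k] for k in("time","tool_pos","width","wrist_force")})
shot("top","t5")
im,d=viewer.read_camera("top")
f,cx,cy,R,t=cam("top")
v,u=np.mgrid[222:342,398:494];d=d[222:342,398:494]
X=(np.stack([(u-cx)/f*d,(v-cy)/f*d,d],-1)-t)@R
q=X[(X[...,2]>.060)&(X[...,2]<.09)]
if len(q): print("fin top",len(q),q.mean(0),cv2.minAreaRect((q[:,:2]*1e3).astype(np.float32)))
shot("scene","s5")
E
```

```text
{'time': 23.6333, 'tool_pos': array([ 0.42387002, -0.39861161,  0.20123585]), 'width': 0.5274223197074643, 'wrist_force': array([0.88343909, 0.73554408, 0.21105779])}
fin top 153 [ 0.47667468 -0.24050044  0.0710677 ] ((476.9935302734375, -241.2970428466797), (39.63597106933594, 12.21907901763916), 22.467565536499023)
```

View pics/t5.png

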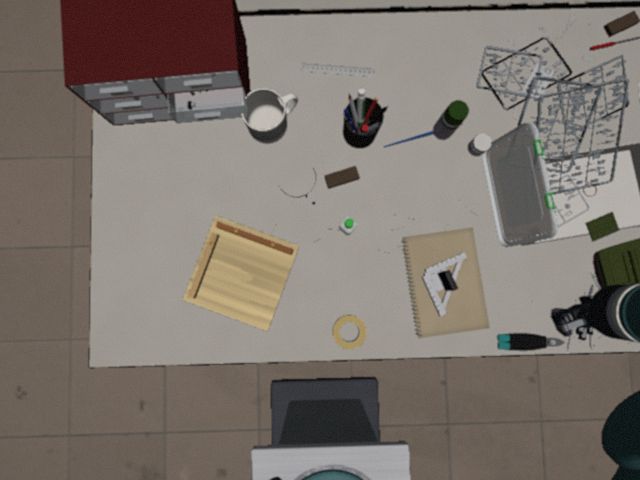

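```bash
python3 - <<'E'
from h import *
for n in("top0","t5"):
    g=cv2.imread(f"pics/{n}.png",0).astype(float);L=[]
    for v in range(238,296):
        r=255-g[v,192:224];k=r.argmax();w=np.clip(r[max(k-2,0):k+3]-140,0,None)
        if r[k]>175: L.append(atz("top",192+max(k-2,0)+(w*np.arange(len(w))).sum()/w.sum(),v,.02)[:2])
    L=(np.array(L)-T0)@MF;p=np.polyfit(L[:,0],L[:,1],1)
    r=L[:,1]-np.polyval(p,L[:,0]);m=abs(r)<.0015;p=np.polyfit(L[m,0],L[m,1],1)
    print(n,m.sum(),"lean",np.arctan(p[0]),"y@-30mm",1e3*np.polyval(p,-.03))
E
```

```text
top0 55 lean 0.1209137442014695 y@-30mm 2.31297398299071
t5 58 lean 0.005562554554951312 y@-30mm 2.3189213575639744
```

```bash
python3 -c "
from workcell import bot
print(bot.finish_job())"
```

```text
the job is handed in; nothing more can be done
None
```

I pressed the square into the frame corner, laid it back on the notebook and let go. The job was handed in at about 24 s of the 72 s; the interface gives no verdict.

**Press:** I eased the loose side out and found the fixed side by touch. For over a second the wrist force read about 12 N toward the fixed side and 10 N toward the loose side. These readings include some friction, so the true force on each face may be 2–3 N lower. The tool was about 0.7 mrad off the frame's direction and tilted about 15 mrad. The pictures showed both legs flush. Upward force came to about 4.5 N beyond the square's weight, so it may have rubbed the board lightly.

**After release:**
- **Loose side:** it measured about 0.006 rad from square in the top view, down from 0.121 rad at the start.
- **Square:** it lies near the notebook's middle. The fin top read 71 mm above the table, against 72 mm expected when lying flat.
- **Surroundings:** the glue bottle, sanding block and tape look unmoved, and the gripper is clear of everything.

**Disagreements:** two jog calls (three counting a repeat) were refused because every row needs all four keys, and nothing moved on them. The measured tool position wandered 1–5 mm from the commanded one, so I corrected by measured pose and force. Setting the square down briefly pressed the notebook with about 14 N, which I eased to about 6 N before opening.

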